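Hang the lift-off oven door and shut it

TASK

Lift the oven door out of its wooden stand and hang it on the oven, standing open, by lowering both of its knuckles fully down onto the two hinge pins, and let go of it; then swing it shut against the mouth frame. Do it gently: feel for the pins, since the hinge bracket is clamped a little off to one side or the other, and never press or knock the door hard against the oven. Keep the door upright and leave the other things on the table alone.

Things in the scene. Friction and masses are not known exactly. Their poses are not given: they have to be found in the camera images.
- oven: Compact dark steel table-top oven, fixed: 300 mm wide (its x), 240 deep (its y), 220 high, low cap on the roof to 232. Origin: centre of its underside; z up. Front faces its own +y, front plate at y +120. On the front at its +x side a hinge bracket carries two upright pins, one above the other on one vertical line.
- mouth (a point): Centre of the oven mouth's bright frame, in the frame's front plane: x -7.5, y +142, z +120 mm in the oven's frame. The frame is 149 mm wide, 134 high, stands 22 mm proud of the front plate; the shut door rests against it.
- hinge (a point): The hinge line at the height of the hung door's lower edge, IF the bracket were in mid-slot: x +110, y +148, z +50 mm in the oven's frame, axes as the oven's. The bracket is clamped hard in slotted holes anywhere within 19 mm to either side along the oven's x (y, z are true): the real pin line is not measured and must be found by touch or sight.
- pin_tip (a point): Tip of the upper pin for the bracket in mid-slot (same unknown shift along the oven's x): 135 mm above point hinge. Both pins: 8 mm diameter, 20 mm tall, top 1.5 mm tapered to 6; tips 50 and 135 mm above point hinge, standing on flat lugs 18 mm across, lug tops 30 and 115 mm above it. The lugs join a bracket plate 36 mm wide, 8 thick, on the oven front.
- door: Loose lift-off door, 0.27 to 0.37 kg, at first upright in the stand. Origin: on the axis of its two knuckles, level with the leaf's lower edge; x along the leaf away from the knuckles, z up. Dark steel leaf: x 16 to 206, y -5 to 5, z 0 to 160 mm. Centre of mass near x 90, z 80. Bar handle on the outer face (-y), out to y -37, at x 180, z 35 to 110.
- door_knuckle (a point): Underside centre of the upper knuckle: x 0, y 0, z 115 mm in the door's frame. The lower one is at z 30. Both are rings, 18 mm outer and 10 mm inner diameter, 16 mm tall, open at both ends. Fully hung, they rest on the lugs and the door's origin is level with point hinge. The door swings freely on the pins.
- door_top (a point): Middle of the leaf's bare top edge: x 111, y 0, z 160 mm in the door's frame; can be pinched across its 10 mm thickness anywhere along it.
- door_edge (a point): Middle of the door's free edge: x 206, y 0, z 80 mm in the door's frame. Shut, the door's x points along the oven's -x with the handle outwards; square open its x points along the oven's +y.
- stand: Wooden stand, fixed, foot 130 x 100 x 14 mm, with two upright boards 120 mm long (its x), 14 thick, up to 54 mm above the table, and a 12 mm slot between them that holds the door's lower 40 mm. Origin: centre of its underside. The door's x points along the stand's x.
- glass: Bystander: stemmed glass, 190 mm tall, 76 mm wide. Origin: centre of its underside. Leave it alone.
- ramekin: Bystander: small white dish, 64 mm wide, 36 mm tall. Origin: centre of its underside. Leave it alone.
- spoon: Bystander: steel spoon, 180 mm long, lying flat. Origin: centre of its underside. Leave it alone.
- tray: Bystander: shallow aluminium baking tray, 200 x 140 x 35 mm. Origin: centre of its underside. Leave it alone.
- saucepan: Bystander: white saucepan, 150 mm wide, 75 mm tall. Origin: centre of its underside. Leave it alone.
- oil: Bystander: tall green bottle, 60 mm wide, 200 mm tall. Origin: centre of its underside. Leave it alone.
- spatula: Bystander: spatula, 240 mm long, lying flat. Origin: centre of its underside. Leave it alone.
- jar: Bystander: amber jar, 66 mm wide, 90 mm tall. Origin: centre of its underside. Leave it alone.
Mind the look-alikes: they are no part of the job. Leave any orange look-alike of the door alone.

How it is judged:
On the way, in this order (a step that is already met when the one before it is completed fails the run):
1. the door is lifted clear of the stand (height (world z) of door above 0.06 m and angle between door's own z axis and vertical below 0.3 rad), for 0.2 s.
2. the door hangs upright with both knuckles fully down on the pins, standing open by 30 degrees or more, and let go (z of door in the frame of hinge between -0.004 and 0.004 m and x of door in the frame of hinge between -0.023 and 0.023 m and y of door in the frame of hinge between -0.005 and 0.005 m and angle between door's own z axis and vertical below 0.05 rad and y of door_edge in the frame of oven above 0.25 m and linear speed of door below 0.03 m/s and contact force between the fingers and door below 0.1 N), for 0.3 s.
At the end, for the whole second after the job is handed in: Door fully down on both pins (within 4 mm of hung height), upright within 0.05 rad, knuckle axis within 23 mm of site hinge along the oven's x (covers the bracket's 8 mm) and 5 mm along y; shut, its free edge at most 15 mm out from fully shut; at rest (z of door in the frame of hinge between -0.004 and 0.004 m and x of door in the frame of hinge between -0.023 and 0.023 m and y of door in the frame of hinge between -0.005 and 0.005 m and angle between door's own z axis and vertical below 0.05 rad and y of door_edge in the frame of oven below 0.163 m and x of door_edge in the frame of oven below 0 m and linear speed of door below 0.02 m/s); the robot touches nothing.
It fails at once if the door is pressed or knocked against the oven or its hinge with more than 35 N (contact force between door and oven above 35 N).
It fails at once if the door is tipped over or dropped (tilt over 0.5 rad) (angle between door's own z axis and vertical above 0.5 rad).
It fails at once if another thing on the table is shifted by more than 30 mm (distance of any of glass, ramekin, spoon, tray, saucepan, oil, spatula, jar from where it was at the start of the episode above 0.03 m).
It also fails if it takes over 70 s, if anything falls off the work surface, if the arm or the gripper's body presses on something with over 40 N, if the wrist force passes 120 N, or if a joint passes its speed limit or range.

ROBOT

A 7-joint arm with a two-finger parallel gripper is mounted at the origin on the work surface. World frame = base frame: x ahead of the robot, y to its left, z up, the work surface at z = 0. Lengths are in m, angles in rad, forces in N, time in s.
With the tool pointing down it reaches from about 0.4 to 0.9 m from the base axis. Payload 5.5 kg.
Tool frame: the origin (TCP) lies at the very end of the fingers, on their centre line; the grasp point (between the pads) lies 19 mm behind it (robot.grip_depth is the distance from the TCP to the grasp point, in m); z points along the fingers, y is the line along which they close (so a half turn about z gives the same grasp; the last joint's range is limited). The gripper opens to 85 mm and grips with 20 to 120 N. Pads are 22 mm wide; open, the fingers measure 114 mm over their backs; the gripper's body (76 mm by 85 mm) begins 54 mm behind the grasp point. The pads swing forward as they close: fully open they stand 13 mm farther back than shut.
Start: joints at [-0.867, 0.501, -0.427, 1.55, 0.221, 1.138, -0.21], TCP at [0.277, 0.588, 0.231] pointing down, gripper open.
Joint ranges: [-2.88, 2.88], [-0.31, 2.03], [-1.54, 1.56], [0.2, 2.42], [-1.41, 4.55], [0.19, 2.02], [-2.57, 2.57]. Speed limits (rad/s): [2.57, 2.57, 3.14, 3.14, 3.14, 3.14, 3.14].

INTERFACE

Orientations are given as a unit quaternion [w, x, y, z].
In Python, from station import robot gives the robot as it stands. The module is installed in compiled form; this text tells all that it offers. Calls block until the motion is done:
- robot.goto(position, orientation): joint-space move of the TCP to a pose.
- robot.servo_line(position, frame=None, v=0.15): straight line of the TCP; frame=None keeps the orientation; v is the mean speed in m/s.
- robot.set_joints(angles): joint-space move.
- robot.command_gripper(opening, grasp_force=None): opening from 0.0 (shut) to 1.0 (fully open); grasp_force is the grip in N (None keeps the last); returns when the fingers have stopped.
- robot.dwell(seconds).
- robot.inverse_kinematics(position, orientation): joint angles nearest the present ones, or None.
- robot.read_state(): the state.
- robot.read_camera(name): name is "scene" or "top" or "wrist"; returns a dict with "frame" (400x640x3 uint8, blue, green, red), "vertical_fov" (degrees; the focal length in pixels is half the picture's height over the tangent of half this angle, whatever the lens; pixels are square), "cx", "cy" (the principal point, pixels), "eye" and "attitude" of the camera in the world; the wrist camera has in their place "tool_from_camera" (4x4, takes a point from camera to tool coordinates, whose origin is the TCP and whose axes are the flange's). Camera axes: x right, y up, looking along -z (the intrinsics and any distortion apply to the point x, -y, -z); pixel columns grow to the right and rows downward; lengths in m; the calibration is good to about 2 mm. The wrist camera is an equidistant fisheye: a pixel r from the principal point sees the ray r / f radians off the axis. A picture is of the moment at which its call begins: read the wrist's pose just before it. There is no depth.
A pose or a line that the arm cannot do raises robot.MotionError and nothing moves.
- robot.sign_off(): hands the job in; it is judged then, once.
The state is a dict: "t": time; "q": joint angles; "dq": joint speeds; "tau": joint torques, N m; "tcp_pos": TCP position; "tcp_rot": TCP orientation; "wrist_force": force on the tool from outside, world axes, zero at the start; "ft_torque": the same for the moment, N m; "width": opening from 0.0 (shut) to 1.0 (fully open); "gripper_force": force on a finger pad.
Only numpy, scipy, OpenCV 4.12 (cv2) and the standard library are available. Lean on these libraries where they do the work, as an engineer would, in place of code of your own. Each camera call takes 0.05 s, during which the arm holds its last target. There are 200 camera calls.

## Working session

There is one attempt and no reset: what is moved stays moved. The work goes in short steps, each a Python script; the robot and the scene stay as the last script left them, time stands still between calls to the robot, and variables do not carry over. Pictures are saved under pics/ and viewed, at most 10 in all, crops included, and the job is handed in when it is done.

```bash
mkdir -p pics; ls
cat > h.py <<'E'
import numpy as np, cv2
from scipy.spatial.transform import Rotation as R
from station import robot
def quat(q): return R.from_quat([q[1],q[2],q[3],q[0]])
def wxyz(r):
    a=r.as_quat(); return [a[3],a[0],a[1],a[2]]
def shot(name,save=None):
    s=robot.read_state(); c=robot.read_camera(name)
    if save: cv2.imwrite('pics/'+save,c['frame'])
    if name=='wrist':
        T=np.array(c['tool_from_camera']); Rt=quat(s['tcp_rot'])
        c['E']=np.array(s['tcp_pos'])+Rt.apply(T[:3,3]); c['A']=Rt.as_matrix()@T[:3,:3]
    else:
        c['E']=np.array(c['eye']); a=np.array(c['attitude']); c['A']=a if a.shape==(3,3) else quat(a).as_matrix()
    c['f']=200/np.tan(np.radians(c['vertical_fov'])/2); c['fish']=name=='wrist'
    return c
def ray(c,u,v):
    x,y=(u-c['cx'])/c['f'],(v-c['cy'])/c['f']
    if c['fish']:
        r=np.hypot(x,y); s=np.sin(r)/r if r>1e-9 else 1; d=np.array([x*s,-y*s,-np.cos(r)])
    else: d=np.array([x,-y,-1.])
    d=c['A']@d; return d/np.linalg.norm(d)
def onz(c,u,v,z):
    d=ray(c,u,v); return c['E']+d*(z-c['E'][2])/d[2]
def tri(c1,p1,c2,p2):
    d1,d2=ray(c1,*p1),ray(c2,*p2); A=np.stack([d1,-d2],1)
    t=np.linalg.lstsq(A,c2['E']-c1['E'],rcond=None)[0]
    a,b=c1['E']+d1*t[0],c2['E']+d2*t[1]; return (a+b)/2,np.linalg.norm(a-b)
def proj(c,P):
    p=c['A'].T@(np.asarray(P)-c['E']); p=np.array([p[0],-p[1],-p[2]])
    if c['fish']:
        r=np.hypot(p[0],p[1]); th=np.arctan2(r,p[2]); return np.array([c['cx'],c['cy']])+c['f']*th*p[:2]/r
    return np.array([c['cx'],c['cy']])+c['f']*p[:2]/p[2]
E
python3 - <<'E'
from h import *
for n in('scene','top','wrist'):
    c=shot(n,n+'0.png'); print(n,c['E'],c['f'],c['cx'],c['cy'],[k for k in c if k!='frame'])
    print(np.round(c['A'],3))
print(robot.read_state(), robot.grip_depth)
E
```

```text
pics
scene [1.07290393 0.51069217 1.22275639] 410.171642157697 316.0688597680549 196.0350953081352 ['vertical_fov', 'cx', 'cy', 'eye', 'attitude', 'E', 'A', 'f', 'fish']
[[-0.623 -0.664  0.413]
 [ 0.782 -0.537  0.316]
 [ 0.012  0.52   0.854]]
top [0.36961797 0.11902935 1.4123214 ] 426.6040765509376 320.9184754400052 200.93894279610484 ['vertical_fov', 'cx', 'cy', 'eye', 'attitude', 'E', 'A', 'f', 'fish']
[[ 0.013  0.992 -0.128]
 [-1.     0.013 -0.002]
 [-0.     0.128  0.992]]
wrist [0.21338994 0.61852732 0.37208792] 309.70691628693146 317.3131259560331 204.31891223636356 ['vertical_fov', 'cx', 'cy', 'tool_from_camera', 'E', 'A', 'f', 'fish']
[[ 0.426 -0.87  -0.25 ]
 [ 0.905  0.409  0.119]
 [-0.001 -0.277  0.961]]
{'t': 0.15, 'q': array([-0.86679007,  0.50167527, -0.42681771,  1.55115919,  0.22078445,
        1.13830554, -0.21029029]), 'dq': array([-0.00024906, -0.00193399,  0.00220149, -0.00292023, -0.00019986,
       -0.00014804,  0.00021816]), 'tau': array([-6.75592179e-03, -5.70036542e+01, -5.82576826e+00, -2.81280577e+01,
        1.04685928e-02,  7.86632969e-03, -2.70298898e-05]), 'tcp_pos': array([0.27714591, 0.58738499, 0.23049089]), 'tcp_rot': array([-2.02875858e-04,  2.18611543e-01,  9.75811676e-01, -7.24424459e-04]), 'wrist_force': array([0.13573931, 0.38884017, 0.18285584]), 'ft_torque': array([-0.07450548,  0.02642223, -0.04629781]), 'gripper_force': 0.0, 'width': 0.9974402824998039} 0.0187
```

View pics/scene0.png

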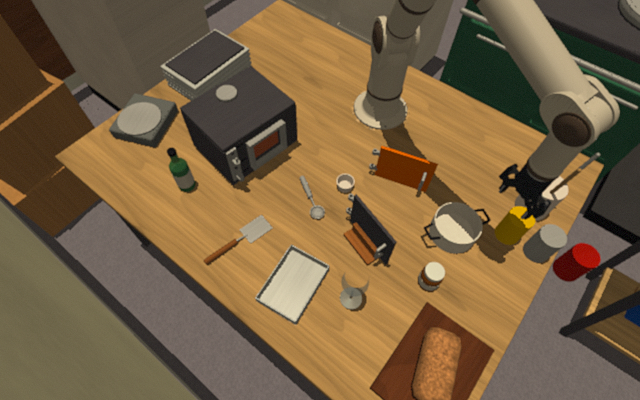

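View pics/top0.png

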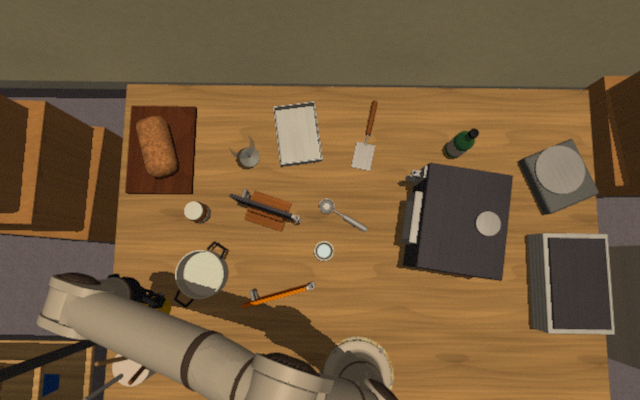

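The scene view shows the black door in its stand near (370,230), the orange decoy near (403,168), and the oven hinge near (237,165). In the top view the door runs from (230,195), handle end, to (298,220), knuckles. The oven front is near x=410 and the bracket at (415,173). Next I'll enlarge the details.

Run:
```python
import cv2,numpy as np
def crop(n,u,v,w=100,h=75,k=4):
    i=cv2.imread(f'pics/{n}0.png')[v:v+h,u:u+w]
    i=cv2.convertScaleAbs(i,alpha=1.8,beta=20)
    return cv2.resize(i,(400,300),interpolation=cv2.INTER_CUBIC)
a=np.hstack([crop('top',215,175),crop('top',390,155,)])
b=np.hstack([crop('scene',325,190),crop('scene',205,110)])
cv2.imwrite('pics/crops.png',np.vstack([a,b]))
```

```text
(no output)
```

View pics/crops.png

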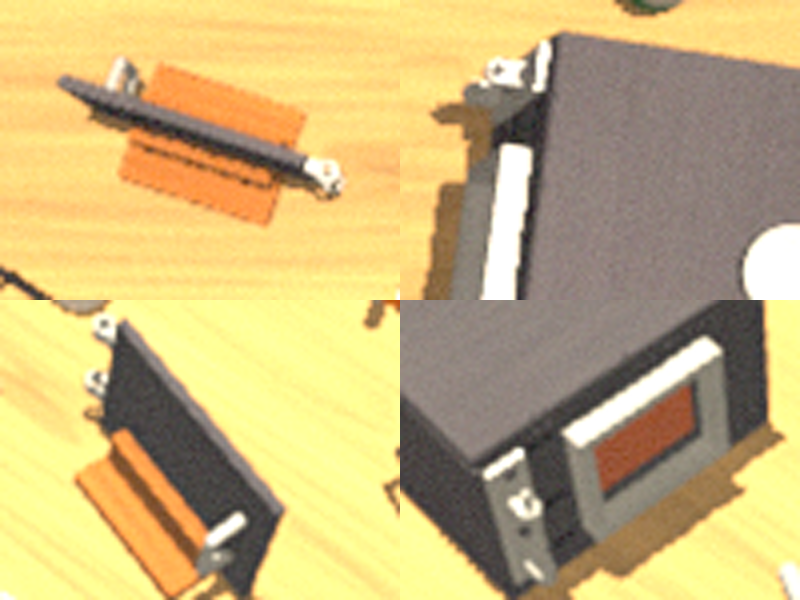

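The crops give door top-edge ends at (291.2,214.5)/(230.5,195.5) in top and (355,196.2)/(395,243) in scene. The upper pin is at about (413.7,172) in top. Now I'll triangulate.

Run:
```python
from h import *
np.set_printoptions(precision=4,suppress=True)
t=shot('top');s=shot('scene')
w=shot('wrist');print('tool_from_cam',np.array(w['tool_from_camera']))
print('knuck end',tri(t,(291.2,214.5),s,(355,196.2)),onz(t,291.2,214.5,.174),onz(s,355,196.2,.174))
print('handle end',tri(t,(230.5,195.5),s,(395,243)),onz(t,230.5,195.5,.174),onz(s,395,243,.174))
print('knuckle top',onz(t,215+325/4,175+172/4,.145))
print('pin top',onz(t,413.75,172,.185),'scene',onz(s,205+525/4-100,110+(505-300)/4,.185))
print('roof corner',onz(t,428.75,163.75,.22),onz(s,223.75,151.25,.22))
# roof mask in top
g=cv2.cvtColor(t['frame'],cv2.COLOR_BGR2GRAY); hsv=cv2.cvtColor(t['frame'],cv2.COLOR_BGR2HSV)
for lo in (30,40,45):
    m=((g>lo)&(g<105)&(hsv[...,1]<60)).astype(np.uint8)*255
    m[:,:400]=0;m[:,525:]=0;m[:150]=0;m[290:]=0
    m=cv2.morphologyEx(m,cv2.MORPH_OPEN,np.ones((5,5)))
    cs=cv2.findContours(m,cv2.RETR_EXTERNAL,cv2.CHAIN_APPROX_NONE)[0]
    k=cv2.convexHull(max(cs,key=cv2.contourArea))[:,0]
    P=np.array([onz(t,*p,.22)[:2] for p in k+0.0]).astype(np.float32)
    print(lo,cv2.minAreaRect(P), cv2.boxPoints(cv2.minAreaRect(P)))
```

```text
tool_from_cam [[ 0.0008  0.961   0.2767  0.0709]
 [ 1.     -0.0006 -0.0008  0.0008]
 [-0.0006  0.2767 -0.961  -0.1417]
 [ 0.      0.      0.      1.    ]]
knuck end (array([0.4887, 0.2094, 0.1662]), np.float64(0.003319047875010845)) [0.4887 0.2074 0.174 ] [0.4922 0.213  0.174 ]
handle end (array([0.5431, 0.3889, 0.1665]), np.float64(0.001548815540898245)) [0.5424 0.3865 0.174 ] [0.5465 0.3904 0.174 ]
knuckle top [0.4812 0.1942 0.145 ]
pin top [ 0.6171 -0.1493  0.185 ] scene [ 0.6278 -0.1464  0.185 ]
roof corner [ 0.6345 -0.1848  0.22  ] [ 0.6397 -0.1803  0.22  ]
30 ((0.4731578528881073, -0.28106072545051575), (0.23691563308238983, 0.2966824471950531), 81.62089538574219) [[ 0.3091 -0.3766]
 [ 0.6027 -0.4199]
 [ 0.6372 -0.1855]
 [ 0.3437 -0.1423]]
40 ((0.473868727684021, -0.28188371658325195), (0.23587769269943237, 0.29524004459381104), 81.87887573242188) [[ 0.3111 -0.3778]
 [ 0.6033 -0.4195]
 [ 0.6367 -0.186 ]
 [ 0.3444 -0.1443]]
45 ((0.47391247749328613, -0.2821958363056183), (0.23489563167095184, 0.294848769903183), 81.62504577636719) [[ 0.311  -0.3769]
 [ 0.6027 -0.4199]
 [ 0.6369 -0.1875]
 [ 0.3452 -0.1445]]
```

```bash
cat >> h.py <<'E'
def down(ang):
    """tool pointing down, tool x (camera side) along -door x, where door x has heading ang"""
    d=np.array([np.cos(ang),np.sin(ang),0]); x=-d; z=np.array([0,0,-1.]); y=np.cross(z,x)
    return wxyz(R.from_matrix(np.stack([x,y,z],1)))
E
python3 - <<'E'
from h import *
np.set_printoptions(precision=4,suppress=True)
a=np.radians(73.3); o=np.array([.485,.1935]); d=np.array([np.cos(a),np.sin(a)])
g=o+.09*d
for A in (a,a+np.pi):
  for p in ([*g,.26],[*g,.146],[.617+.09*d[0],-.149+.09*d[1],.26],[.617+.09*d[0],-.149+.09*d[1],.17]):
    print(robot.inverse_kinematics(p,down(A)))
robot.goto([*g,.27],down(a))
print(robot.read_state()['tcp_pos'],robot.read_state()['t'])
c=shot('wrist','w1.png')
for P in ([*o,.174-.029],[*(o+.016*d),.174],[*(o+.206*d),.174]): print(proj(c,P))
E
```

```text
[-0.0195  0.3959 -0.6797  1.6882  0.2685  1.1528  2.0786]
[-0.0331  0.5358 -0.6749  1.7936  0.4019  0.9536  1.9731]
[ 0.8366  0.8017 -1.3026  1.5141  0.7766  1.4195  2.3452]
[ 0.8385  0.937  -1.3053  1.6003  0.9252  1.34    2.2534]
[-0.4726  0.3227 -0.093   1.7039  0.0328  1.1164 -0.8666]
[-0.4866  0.4461 -0.0769  1.8096  0.0427  0.8875 -0.8745]
[-0.0384  0.4358  0.1294  1.5461 -0.0593  1.1636 -0.189 ]
[-0.0435  0.5209  0.1365  1.6324 -0.0809  0.9938 -0.1722]
[0.5105 0.2804 0.2701] 2.275
[316.0829  92.6485]
[315.9207 110.4512]
[315.9394 321.8216]
```

View pics/w1.png

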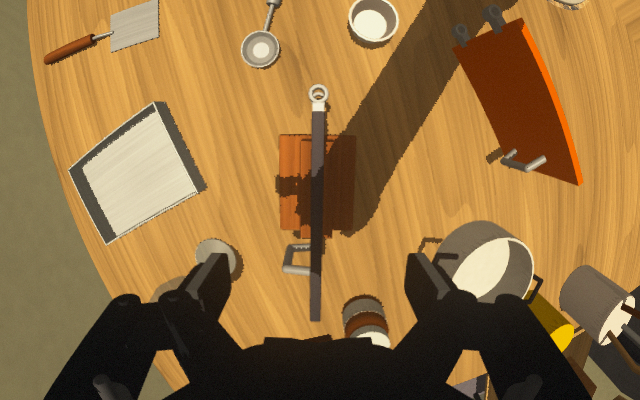

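The wrist view shows the knuckle ring at (318,93) and the leaf top running from (318,110) to (316,321), within 2 px of prediction. The glass foot is near (215,258), so I'll check its clearance and then grasp.

Run:
```python
from h import *
np.set_printoptions(precision=4,suppress=True)
c=shot('wrist'); t=shot('top')
k=onz(c,318,93.,.145); e=onz(c,316,321,.174)
print('knuckle',k,'free end',e,'len',np.linalg.norm((e-k)[:2]),'ang',np.degrees(np.arctan2(*(e-k)[[1,0]])))
print('glass foot',onz(t,249,158,.003),onz(c,217,258,.003),'from wrist T')
d=(e-k)[:2]/np.linalg.norm((e-k)[:2]); a=np.arctan2(d[1],d[0]); g=k[:2]+.09*d
np.save('door.npy',[*k[:2],a])
gl=onz(t,249,158,.003)[:2]-g; print('glass rel: along',gl@d,'across',gl@np.array([-d[1],d[0]]))
if abs(gl@np.array([-d[1],d[0]]))>.11 or abs(gl@d)>.11:
    robot.servo_line([*g,.146],down(a),v=.1); 
    s0=robot.read_state(); robot.command_gripper(0.0,60)
    s=robot.read_state(); print(s['width'],s['gripper_force'],s['wrist_force'],s['tcp_pos'],s['t'])
    robot.servo_line([*g,.156],v=.05); s=robot.read_state(); print(s['wrist_force'],s['gripper_force'])
    robot.servo_line([*g,.26],v=.1); robot.dwell(.3); s=robot.read_state(); print(s['wrist_force'],s['ft_torque'],s['width'],s['t'])
    shot('wrist','w2.png');
```

```text
knuckle [0.4835 0.1944 0.145 ] free end [0.5437 0.39   0.174 ] len 0.20468207080678044 ang 72.88129053001622
glass foot [0.6948 0.3661 0.003 ] [0.694  0.3652 0.003 ] from wrist T
glass rel: along 0.13636408270508582 across -0.1514204384432105
0.10565701473084792 59.283989667892456 [0.7978 1.1414 1.4672] [0.5104 0.2804 0.1462] 4.4917
[ 1.3693 -0.7254 -3.0815] 58.72376561164856
[-0.2835 -0.6969 -3.4946] [-0.0152  0.0289  0.0205] 0.10365381563785651 6.3333
```

Run:
```python
from h import *
np.set_printoptions(precision=4,suppress=True)
x,y,a=np.load('door.npy'); d=np.array([np.cos(a),np.sin(a)])
pin=np.array([.619,-.149]); k=pin+np.array([0,.035]); g=k+.09*d
robot.servo_line([*g,.26],down(a),v=.12)
robot.servo_line([*g,.235],v=.06); robot.dwell(.4)
s=robot.read_state(); print(s['wrist_force'],s['t'],s['tcp_pos'],s['q'])
c=shot('wrist','w3.png')
i=c['frame']; u,v=proj(c,[*pin,.185]).astype(int); print(u,v, proj(c,[*k,.234]))
cv2.imwrite('pics/w3c.png',cv2.resize(cv2.convertScaleAbs(i[20:170,220:420],alpha=1.8,beta=20),(800,600),interpolation=cv2.INTER_CUBIC))
```

```text
[-0.1323 -0.159  -3.2905] 10.3083 [ 0.6456 -0.028   0.2352] [ 0.5141  0.56   -0.7384  1.5495  0.3961  1.1864  2.5446]
299 32 [316.3385  72.8116]
```

View pics/w3c.png

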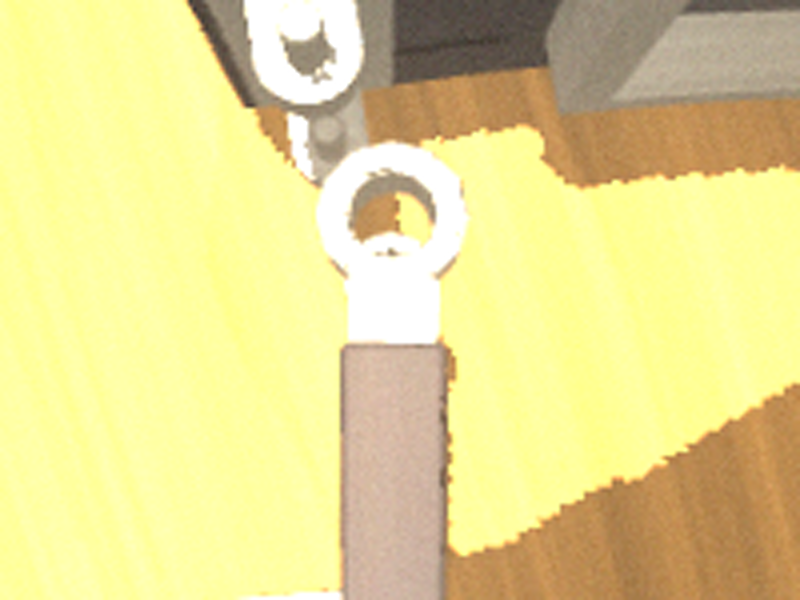

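The ring hole is centred near crop (393,212), i.e. full (318,73). The upper pin and lug are near full (295,25), at the picture's edge. I'll turn the door to about 82° to relieve joint 7, then look from a bit farther back.

Run:
```python
from h import *
np.set_printoptions(precision=4,suppress=True)
a=np.radians(84); d=np.array([np.cos(a),np.sin(a)])
pin=np.array([.619,-.149]); k=pin+.03*d+np.array([-.0,0]); g=k+.09*d
robot.servo_line([*g,.225],down(a),v=.05); robot.dwell(.4)
s=robot.read_state(); print(s['wrist_force'],s['t'],s['tcp_pos'],s['q'])
c=shot('wrist','w4.png')
i=c['frame']; print(proj(c,[*pin,.185]),proj(c,[*pin,.165]), proj(c,[*k,.224]),proj(c,[*k,.208]))
cv2.imwrite('pics/w4c.png',cv2.resize(cv2.convertScaleAbs(i[0:75,270:370],alpha=1.0,beta=20),(800,600),interpolation=cv2.INTER_CUBIC))
```

```text
[ 0.5403  0.818  -3.482 ] 11.25 [ 0.6318 -0.0294  0.2254] [ 0.7222  0.6865 -1.0846  1.5905  0.6317  1.254   2.5642]
[317.192   32.6882] [317.2244  40.7167] [317.0274  72.0557] [317.0772  76.5624]
```

View pics/w4c.png

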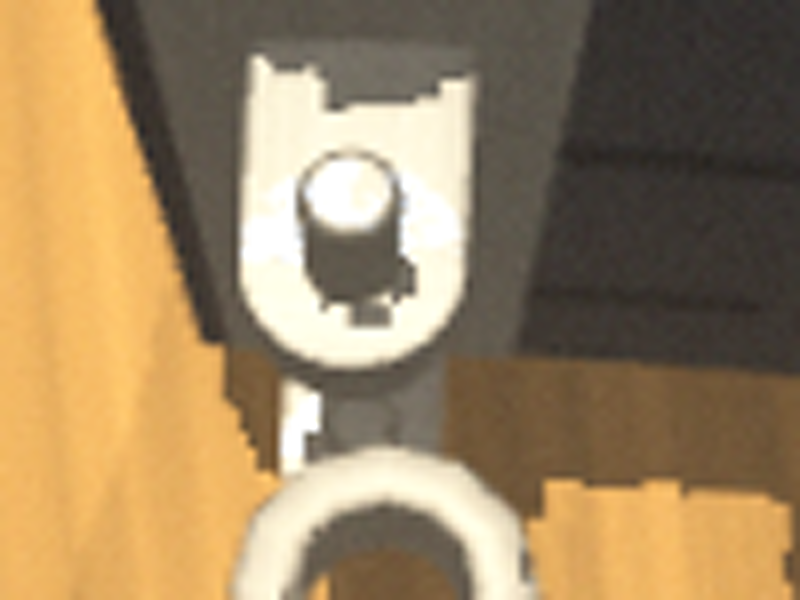

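The upper pin tip disc centres at crop (350,190), full (313.7,23.7). The ring centre is at full column 318.4. I'll convert to world positions and check joint margins.

Run:
```python
from h import *
np.set_printoptions(precision=4,suppress=True)
c=shot('wrist'); s=robot.read_state()
zd=s['tcp_pos'][2]-.132
# ring centre: full-frame contour of the ring hole is partly seen; use outer ring columns & hole
g=cv2.cvtColor(c['frame'],cv2.COLOR_BGR2GRAY); print('ring rows',[(r,[int(x) for x in np.where(g[r,285:350]>165)[0][[0,-1]]+285]) for r in range(62,92,3) if (g[r,285:350]>165).sum()>1])
P=onz(c,313.4,23.5,.185); Kc=onz(c,318.2,75,zd+.131); print('pin',P,'ring approx',Kc,'kin',np.array(s['tcp_pos'])[:2]-.09*np.array([np.cos(np.radians(84)),np.sin(np.radians(84))]))
pin=P[:2]
for h in (75,80,84,90,95,100,105):
    a=np.radians(h); d=np.array([np.cos(a),np.sin(a)]); gp=pin+.09*d
    for z in (.225,.182): print(h,z,robot.inverse_kinematics([*gp,z],down(a)))
```

```text
ring rows [(62, [285, 349]), (65, [286, 349]), (68, [286, 349]), (71, [287, 349]), (74, [287, 349]), (77, [288, 349]), (80, [287, 349]), (83, [288, 349]), (86, [289, 349]), (89, [288, 349])]
pin [ 0.6205 -0.1551  0.185 ] ring approx [ 0.6217 -0.1177  0.2242] kin [ 0.6222 -0.1189]
75 0.225 [ 0.7427  0.6934 -1.0409  1.5508  0.6183  1.2581  2.4873]
75 0.182 [ 0.7278  0.7334 -1.01    1.5903  0.6565  1.1913  2.4605]
80 0.225 [ 0.7627  0.6914 -1.0661  1.5715  0.6271  1.2568  2.5609]
80 0.182 [ 0.7466  0.7318 -1.0339  1.6111  0.6667  1.1902  2.5332]
84 0.225 [ 0.8227  0.7485 -1.1868  1.5867  0.7138  1.301   2.5658]
84 0.182 [ 0.7856  0.7587 -1.1022  1.6269  0.7148  1.2123  2.565 ]
90 0.225 [ 0.8958  0.8612 -1.3702  1.61    0.8561  1.3933  2.5684]
90 0.182 [ 0.8693  0.8647 -1.2846  1.6498  0.8588  1.3022  2.5676]
95 0.225 [ 0.9349  0.9815 -1.5239  1.6297  0.9837  1.4992  2.57  ]
95 0.182 [ 0.9206  0.9814 -1.4392  1.6692  0.9886  1.4069  2.5695]
100 0.225 [-0.7809  0.819   1.3559  1.7061 -0.8278  1.3217 -2.2244]
100 0.182 [-0.7732  0.899   1.3538  1.7454 -0.9187  1.2932 -2.1652]
105 0.225 [-0.7889  0.8039  1.3564  1.7251 -0.8158  1.3098 -2.1343]
105 0.182 [-0.7799  0.8856  1.3542  1.7645 -0.9091  1.2817 -2.0726]
```

```bash
cat > low.py <<'E'
from h import *
def lower(xy,ztop,zend,q,f0,step=.001,lim=2.5):
    """lower in steps; follow side forces; stop on upward contact"""
    xy=np.array(xy,float); z=ztop
    while z>zend+1e-6:
        z=max(z-step,zend); robot.servo_line([*xy,z],q,v=.015)
        F=np.array(robot.read_state()['wrist_force'])-f0
        if F[2]>lim: return xy,z,F,False
        if np.hypot(*F[:2])>1.5: xy+=F[:2]/np.hypot(*F[:2])*.0003
    return xy,z,F,True
E
python3 - <<'E'
from low import *
np.set_printoptions(precision=4,suppress=True)
c=shot('wrist'); s=robot.read_state(); T=np.array(s['tcp_pos']); Rt=quat(s['tcp_rot'])
ring=onz(c,317.9,74,T[2]-.001); off=Rt.inv().apply(ring-T); pin=onz(c,313.2,23.6,.185)[:2]
a=np.radians(73); q=down(a); o=quat(q).apply(off)[:2]; xy=pin-o
print('off tool',off,'pin',pin,'tcp xy',xy)
np.save('plan.npy',[*xy,a,*pin,*off])
robot.servo_line([*(xy+.02*np.array([np.cos(a),np.sin(a)])),.225],q,v=.06)
robot.servo_line([*xy,.225],q,v=.04); robot.dwell(.5)
f0=np.array(robot.read_state()['wrist_force']); print('f0',f0,robot.read_state()['q'])
robot.servo_line([*xy,.208],q,v=.03); robot.dwell(.3)
c=shot('wrist','w5.png'); print(robot.read_state()['wrist_force'],robot.read_state()['t'])
cv2.imwrite('pics/w5c.png',cv2.resize(cv2.convertScaleAbs(c['frame'][45:105,278:358],alpha=1.3,beta=10),(800,600),interpolation=cv2.INTER_CUBIC))
np.save('f0.npy',f0)
E
```

```text
off tool [0.0893 0.0006 0.001 ] pin [ 0.6206 -0.155 ] tcp xy [ 0.6472 -0.0698]
f0 [ 0.2106 -0.0936 -3.6744] [ 0.7359  0.6959 -1.0319  1.541   0.6161  1.2598  2.4587]
[ 0.0443 -0.1366 -3.3264] 14.2667
```

View pics/w5c.png

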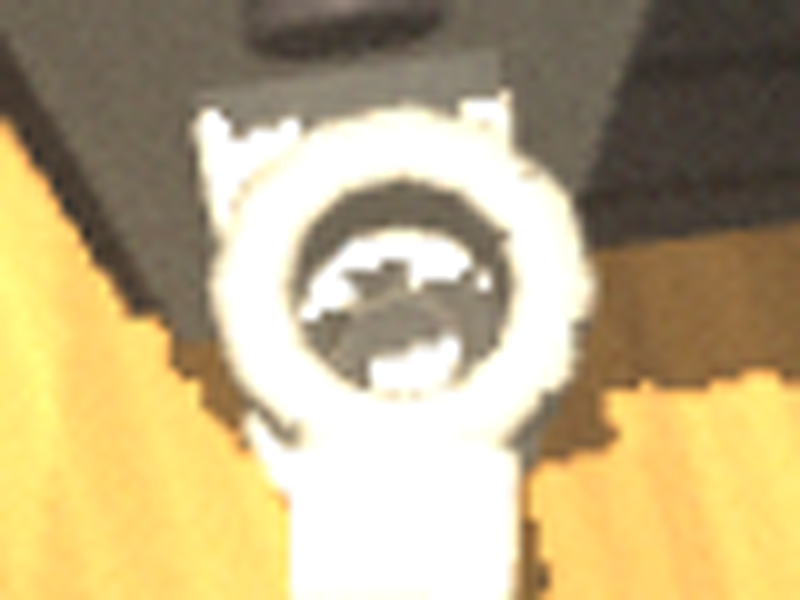

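Through the ring (centre crop (403,288)) the shaded pin tip is visible, about 330–490 wide and centred near (408,350), so the two are aligned to within about 1 mm. I'll lower by feel.

Run:
```python
from low import *
np.set_printoptions(precision=4,suppress=True)
p=np.load('plan.npy'); xy0=p[:2]; a=p[2]; q=down(a); f0=np.load('f0.npy')
d=np.array([np.cos(a),np.sin(a)]); n=np.array([-d[1],d[0]])
for m,(i,j) in enumerate([(0,0),(1,0),(-1,0),(0,1),(0,-1),(1.4,1.4),(-1.4,1.4),(1.4,-1.4),(-1.4,-1.4)]):
    b=xy0+.0012*(i*d+j*n)
    robot.servo_line([*b,.2035],q,v=.03)
    xy,z,F,ok=lower(b,.2035,.193,q,f0,.001)
    print(m,i,j,'z',z,'F',F,ok,xy-b,robot.read_state()['t'])
    if ok: break
    if z<.197: break
    robot.servo_line([*b,.2045],q,v=.03)
np.save('xy.npy',xy)
```

```text
0 0 0 z 0.193 F [-0.6748  0.8117 -0.3107] True [0. 0.] 17.3167
```

Run:
```python
from low import *
np.set_printoptions(precision=4,suppress=True)
p=np.load('plan.npy'); a=p[2]; q=down(a); f0=np.load('f0.npy')
xy,z,F,ok=lower(np.load('xy.npy'),.193,.185,q,f0,.001); print(xy,z,F,ok)
if ok: xy,z,F,ok=lower(xy,z,.179,q,f0,.0005,lim=2.0)
robot.dwell(.2); s=robot.read_state(); print(xy,z,F,ok,s['tcp_pos'],s['wrist_force'],s['t'])
np.save('xy.npy',xy)
```

```text
[ 0.647  -0.0697] 0.185 [-1.4611  0.4166  0.4446] True
[ 0.647  -0.0697] 0.182 [-0.296   0.7047  2.1194] False [ 0.647  -0.0697  0.1822] [ 0.8826  0.0683 -2.7588] 21.0167
```

Run:
```python
from low import *
np.set_printoptions(precision=4,suppress=True)
p=np.load('plan.npy'); q=down(p[2]); xy=np.load('xy.npy')
robot.command_gripper(0.6); robot.dwell(.2)
robot.servo_line([*xy,.27],q,v=.1); robot.dwell(.5)
s=robot.read_state(); print(s['width'],s['gripper_force'],s['wrist_force'],s['t'])
c=shot('wrist','w6.png'); 
pin=p[3:5]; d=np.array([np.cos(p[2]),np.sin(p[2])])
print([proj(c,[*(pin+r*d),z]) for r,z in((0,.185),(0,.181),(.016,.21),(.206,.21))])
sc=shot('scene','s6.png')
i=np.hstack([cv2.resize(c['frame'][0:300,220:420],(400,600)),cv2.resize(sc['frame'][120:240,190:270],(400,600),interpolation=cv2.INTER_CUBIC)])
cv2.imwrite('pics/w6c.png',cv2.convertScaleAbs(i,alpha=1.3,beta=10))
```

```text
0.6016730299901641 0.0 [-1.0717 -0.2341 -0.1561] 23.225
[array([316.9173,  90.0854]), array([316.9229,  90.5535]), array([316.8592, 111.2206]), array([316.7907, 348.0482])]
```

View pics/w6c.png

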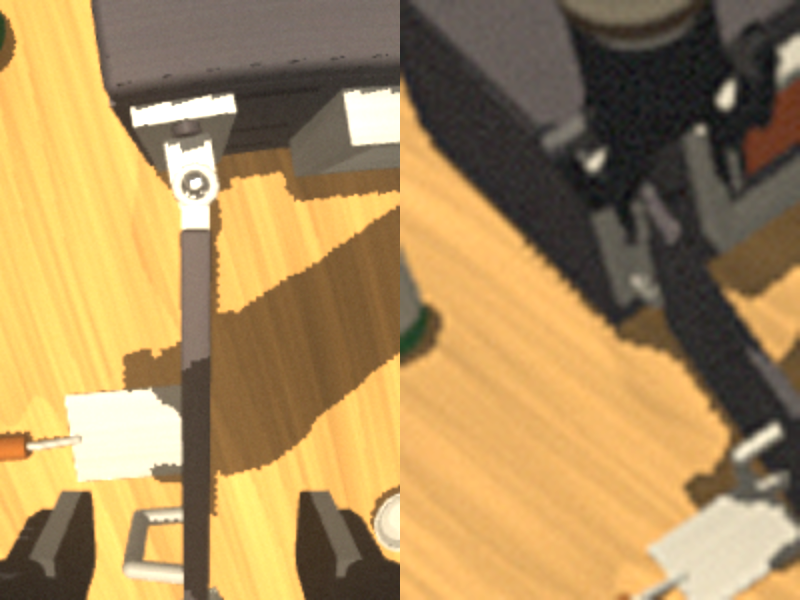

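The door hangs with the pin tip showing through the ring (left panel (195,183)), and the leaf lies along the predicted line. Now I'll close the fingers and push from the outer side, above the handle, along the arc.

Run:
```python
from low import *
np.set_printoptions(precision=4,suppress=True)
p=np.load('plan.npy'); a0=p[2]; pin=p[3:5]; 
def pt(a,off,r=.15):
    d=np.array([np.cos(a),np.sin(a)]); return pin+r*d+off*np.array([d[1],-d[0]])
end=np.radians(171.7)
for k in np.radians([73,100,130,160,171.7]): print(robot.inverse_kinematics([*pt(k,.025),.182],down(k)))
robot.command_gripper(0.0,20)
robot.servo_line([*pt(a0,.05),.27],down(a0),v=.12)
robot.servo_line([*pt(a0,.05),.182],v=.1); robot.dwell(.3)
f0=np.array(robot.read_state()['wrist_force']); print('f0',f0)
robot.servo_line([*pt(a0,.028),.182],v=.03)
A=np.radians(np.arange(78,159,5)); Fm=[]
for a in A:
    robot.servo_line([*pt(a,.022),.182],down(a),v=.06)
    F=np.array(robot.read_state()['wrist_force'])-f0; Fm.append(np.linalg.norm(F))
    if Fm[-1]>8: print('stop',np.degrees(a),F); break
s=robot.read_state(); print(np.round(Fm,1),s['t'],s['tcp_pos'],s['q'])
np.save('f1.npy',f0)
c=shot('wrist','w7.png'); shot('top','t7.png')
cv2.imwrite('pics/w7c.png',c['frame'])
```

```text
[ 0.5919  0.7924 -0.9827  1.475   0.6772  1.2386  2.3691]
[-0.8621  0.9177  1.3532  1.7177 -0.932   1.3093 -2.2723]
[-0.9359  0.7696  1.3583  1.9062 -0.8238  1.1864 -1.7157]
[-0.8985  0.6464  1.364   2.021  -0.7254  1.0943 -1.1184]
[-0.849   0.6273  1.365   2.0362 -0.7091  1.0809 -0.8624]
f0 [ 0.2007 -0.1662  0.0977]Traceback (most recent call last):
  File "<stdin>", line 15, in <module>
station.MotionError: the arm cannot follow that straight line within its joint ranges
```

Run:
```python
from low import *
np.set_printoptions(precision=4,suppress=True)
p=np.load('plan.npy'); pin=p[3:5]; s=robot.read_state(); T=np.array(s['tcp_pos']); print(T,s['q'],s['t'],s['wrist_force'])
v=T[:2]-pin; an=np.arctan2(v[1],v[0])+np.arctan2(.022,.15); print('heading',np.degrees(an))
out=np.array([np.sin(an),-np.cos(an)])
robot.servo_line([*(T[:2]+.02*out),T[2]],v=.06); robot.servo_line([*(T[:2]+.02*out),.30],v=.12)
def pt(a,off,r=.15):
    d=np.array([np.cos(a),np.sin(a)]); return pin+r*d+off*np.array([d[1],-d[0]])
robot.goto([*pt(an,.05),.30],down(an+np.pi)); print(robot.read_state()['q'],robot.read_state()['t'])
for k in np.radians([80,100,130,160,171.7]): print(robot.inverse_kinematics([*pt(k,.025),.182],down(k+np.pi)))
c=shot('wrist','w8.png')
for r,z in((.016,.21),(.206,.21)): print(proj(c,[*pt(an,0,r),z]))
```

```text
[ 0.6086 -0.0034  0.1816] [ 0.8412  1.0384 -1.5103  1.6883  1.0443  1.4585  2.5664] 29.1833 [-0.5054  0.295   0.5988]
heading 102.86780214138592Traceback (most recent call last):
  File "<stdin>", line 6, in <module>
station.MotionError: the arm cannot follow that straight line within its joint ranges
```

Run:
```python
from low import *
np.set_printoptions(precision=4,suppress=True)
p=np.load('plan.npy'); pin=p[3:5]; an=np.radians(102.9)
def pt(a,off,r=.15):
    d=np.array([np.cos(a),np.sin(a)]); return pin+r*d+off*np.array([d[1],-d[0]])
b=np.radians(92)
robot.servo_line([*pt(b,.03),.1816],down(b),v=.06)
b=np.radians(80)
robot.servo_line([*pt(b,.03),.1816],down(b),v=.06)
robot.servo_line([*pt(b,.03),.30],v=.12)
robot.goto([*pt(an,.05),.30],down(an+np.pi)); print(robot.read_state()['q'],robot.read_state()['t'])
for k in np.radians([80,100,130,160,171.7]): print(robot.inverse_kinematics([*pt(k,.025),.182],down(k+np.pi)))
c=shot('wrist','w8.png')
for r,z in((.016,.21),(.206,.21)): print(proj(c,[*pt(an,0,r),z]))
```

```text
[ 0.6302  0.5764 -1.0115  1.4957  0.4937  1.3436 -0.1941] 34.1083
[ 0.5255  0.6993 -0.8377  1.527   0.5481  1.1628 -0.5912]
[ 0.6189  0.6486 -0.941   1.6667  0.5714  1.1257 -0.3066]
[ 0.8241  0.581  -1.0986  1.8527  0.5879  1.0788  0.195 ]
[ 1.0868  0.5706 -1.2564  1.9655  0.6245  1.0726  0.7748]
[ 1.1844  0.5982 -1.313   1.9803  0.6605  1.092   1.0047]
[265.8115 341.1665]
[251.1798 139.1867]
```

View pics/w8.png

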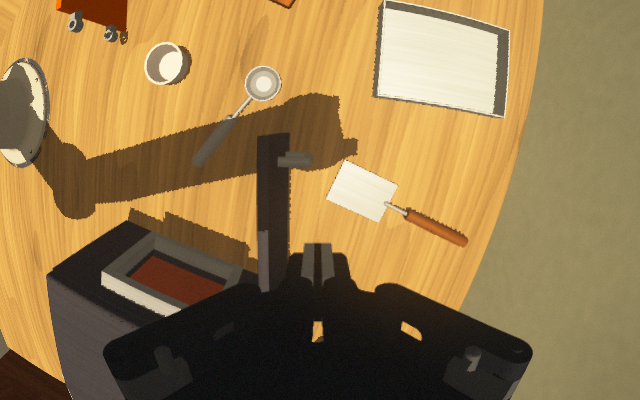

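The leaf's free end is at (263,137), so the heading is about 100°, and the closed fingers are outside it with room to descend. I'll continue the push in this roomier arm posture.

Run:
```python
from low import *
np.set_printoptions(precision=4,suppress=True)
p=np.load('plan.npy'); pin=p[3:5]; an=np.radians(100)
def pt(a,off,r=.15):
    d=np.array([np.cos(a),np.sin(a)]); return pin+r*d+off*np.array([d[1],-d[0]])
robot.servo_line([*pt(an,.05),.182],down(an+np.pi),v=.1); robot.dwell(.3)
f0=np.array(robot.read_state()['wrist_force']); np.save('f1.npy',f0)
Fm=[]
for h in np.r_[100:160:5,160:171:2]:
    a=np.radians(h); robot.servo_line([*pt(a,.022),.182],down(a+np.pi),v=.06 if h<150 else .03)
    F=np.array(robot.read_state()['wrist_force'])-f0; Fm.append(np.linalg.norm(F))
    if Fm[-1]>6: print('stop',h,F); break
off=.022; a=np.radians(171.7)
while off>.012 and Fm[-1]<=6:
    robot.servo_line([*pt(a,off),.182],down(a+np.pi),v=.015)
    F=np.array(robot.read_state()['wrist_force'])-f0; fy=F[:2]@np.array([.144,.99])
    if fy>2.5: break
    off-=.001
s=robot.read_state(); print(h,off,F,np.round(Fm,1),s['t'],s['tcp_pos'])
```

```text
170 0.014999999999999993 [ 0.9651  4.0887 -1.8311] [1.3 1.3 0.8 1.3 1.7 1.  1.  0.5 0.9 0.9 1.6 1.2 0.9 1.2 1.4 1.4 0.7 0.6] 45.3083 [ 0.4745 -0.1174  0.1821]
```

Contact came with about 4 N against the frame. I'll back off straight outward, rise and check from above.

Run:
```python
from low import *
np.set_printoptions(precision=4,suppress=True)
T=np.array(robot.read_state()['tcp_pos']); n=np.array([.144,.99,0])
robot.servo_line(T+.06*n,v=.06); robot.servo_line(T+.06*n+[0,0,.12],v=.12)
robot.servo_line(T+[-.02,.2,.14],v=.2); robot.dwell(.3)
c=shot('top'); s=shot('scene'); print(robot.read_state()['t'],robot.read_state()['wrist_force'])
p=np.load('plan.npy'); pin=p[3:5]
for r in(.016,.206): 
    P=[*(pin+r*np.array([np.cos(np.radians(171.7)),np.sin(np.radians(171.7))])),.21]; print(proj(c,P),proj(s,P))
i=np.hstack([cv2.resize(c['frame'][150:300,380:480],(400,600),interpolation=cv2.INTER_CUBIC),cv2.resize(s['frame'][80:200,210:310],(400,480),interpolation=cv2.INTER_CUBIC)[:600]]) if 0 else None
a=cv2.resize(c['frame'][150:300,380:480],(400,600),interpolation=cv2.INTER_CUBIC); b=cv2.resize(s['frame'][70:220,210:310],(400,600),interpolation=cv2.INTER_CUBIC)
cv2.imwrite('pics/end.png',cv2.convertScaleAbs(np.hstack([a,b]),alpha=1.7,beta=20))
```

```text
48.9 [ 0.1258 -0.5266 -0.4349]
[416.8843 174.5467] [238.7773 150.7278]
[408.1922 240.2852] [285.3    119.3141]
```

View pics/end.png

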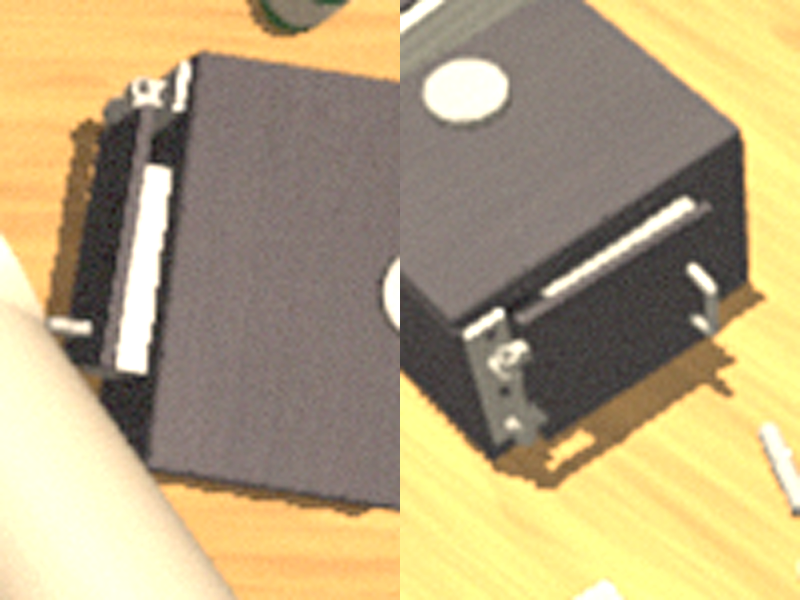

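The picture shows the door shut flat against the frame: the leaf's top edge touches the bright frame strip along its whole length, from (148,110) to (112,370) in the left panel. The robot is clear.

```bash
python3 -c "
from station import robot
print(robot.sign_off())"
```

```text
the job is handed in; nothing more can be done
None
```

The door is hung on both pins and swung shut flat against the mouth frame, the arm is clear, and the job is handed in at about 49 s of robot time; the hand-in gave no verdict.

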